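# Weigh the tin on the sprung hook

### The arm

A 7-joint arm with a two-finger parallel gripper is mounted at the origin on a cart in front of the work surface, level with it; the furniture and walls round the work are solid. World frame = base frame: x ahead of the robot, y to its left, z up, the work surface at z = 0. Lengths are in m, angles in rad, forces in N, time in s.
With the tool pointing down it reaches from about 0.4 to 0.875 m from the base axis. Payload 19.3 kg.
Tool frame: the origin (TCP) lies at the very end of the fingers, on their centre line; the grasp point (between the pads) lies 19 mm behind it; z points along the fingers, y is the line along which they close (so a half turn about z gives the same grasp; the last joint's range is limited). The gripper opens to 85 mm and grips with 20 to 120 N. Pads are 22 mm wide; open, the fingers measure 114 mm over their backs; the gripper's body (76 mm by 85 mm) begins 54 mm behind the grasp point. The pads swing forward as they close: fully open they stand 13 mm farther back than shut.
Start: joints at [1.037, 0.521, -0.036, 1.599, 0.021, 1.021, -0.113], TCP at [0.28, -0.559, 0.231] pointing down, gripper open.
Joint ranges: [-2.91, 2.91], [-0.3, 2.13], [-1.5, 1.42], [0.17, 2.43], [-1.26, 4.41], [0.16, 1.93], [-2.52, 2.52]. Speed limits (rad/s): [1.89, 1.89, 2.39, 2.39, 3.01, 3.01, 3.01].

### API

Orientations are given as [roll, pitch, yaw] about the fixed x, y, z axes, in that order (R = Rz(yaw) Ry(pitch) Rx(roll)).
In Python, from workcell import bot gives the robot as it stands.
- The arm moves only by the tool servo_tool, never from a script. Its argument "plan" is a list of rows, each a list of 7 numbers: the finger opening in cm, from 0 to 8.54, then the shift along the tool's x, y, z in cm, then the turn, a rotation vector about the tool's x, y, z in degrees. In form: [[fingers, x, y, z, wx, wy, wz], ...]. A call has 1 to 10 rows; each row is the pose to reach, as a shift and turn from the pose commanded when the call began, along the tool's axes at that moment; what a row does not reach only later rows make up. A row lasts 1/10 s, in which the tool goes at most 50 mm and 8.59 degrees, less where a joint would pass 70% of its speed; a pose out of reach is approached as far as the arm can. A call with a gripper value outside its range is refused whole. The fingers move at their own pace and stop on an object; "force" is the grip in N (left out, the last holds). Time passes only in rows, so rows that repeat a pose let the fingers close. It gives the time, the measured TCP pose, the force, the opening and the grip force at its end, in the units of the state.
- bot.observe(): the state, without advancing time (a new reading comes with each control period).
- bot.grab_frame(name): name is "scene" or "top"; returns a dict with "frame" (400x640x3 uint8, blue, green, red), "mtx" (3x3 intrinsics, pixels), "k1" (the pictures are not rectified: a ray, as slopes to the right and down, at radius r is drawn at 1 + k1 r^2 times it, then the intrinsics apply), "R" (3x3) and "t" (3): a world point X has camera coordinates R X + t. Camera axes: x right, y down, z forward; pixel columns grow to the right and rows downward; lengths in m; the calibration is good to about 2 mm. A picture is of the moment at which its call begins. There is no depth.
- bot.job_done(): hands the job in; it is judged then, once.
The state is a dict: "clock": time; "qpos": joint angles; "qd": joint speeds; "joint_efforts": joint torques, N m; "position": TCP position; "tool_rot": TCP orientation; "force": force on the tool from outside, world axes, zero at the start; "moment": the same for the moment, N m; "grip_width": finger opening in m; "finger_force": force on a finger pad.
Only numpy, scipy, OpenCV 4.12 (cv2) and the standard library are available. Lean on these libraries where they do the work, as an engineer would, in place of code of your own. Each camera call takes 0.05 s, during which the arm holds its last target. There are 200 camera calls.

### The job

Weigh the lidded tin: pick it up by its grip tab and hang its wire loop on the hook of the spring scale. Ease the weight slowly onto the hook, neither dropping it on nor pressing it down, so that the hook does not jerk or bounce when you let go; let go only when the scale carries the whole tin and your grip neither bears nor pushes it any more, and leave it hanging still on the hook. Do not push on the scale with the gripper, and leave the things around as they are.

Things in the scene. Friction and masses are not known exactly. Their poses are not given: they have to be found in the camera images.
- tin: Lidded bare-metal tin, 66 mm diameter, 56 mm high, 0.22 to 0.9 kg (unknown). On the lid an upright loop of 7 mm wire, opening 30 mm wide (along y), from 56 to 103 mm above the underside, passable along the tin's x from either side. On the loop's top (110 mm) a black tab, 12 mm thick along y, 26 mm wide along x, its top at 155 mm. Origin: centre of the underside; z up.
- tin_grip (a point): Centre of the upper part of the tin's black tab, the place to pinch it (across its 12 mm thickness, along the tin's y); 138 mm above the tin's underside, 28 mm above the top of the loop wire, 35 mm above point tin_loop.
- tin_loop (a point): Underside of the middle of the loop's top wire, where it hangs on a hook; 103 mm above the tin's underside. Axes as the tin's.
- scale: Fixed bench spring scale: dark base plate 200 x 90 x 14 mm, 36 mm square column, in it a sprung plunger with a side hook; unloaded its head tops out at 224 mm, nothing is higher. Origin: on the table under the column's axis; the hook points along the scale's -x (roughly to the robot), the plate reaches 160 mm that way and 40 mm behind.
- hook_seat (a point): Low seat of the hook, where the loop shall lie: upper side of an 8 mm bar, level for 20 mm, 82 mm in front (-x) of the column's axis, 200 mm above the table unloaded; sinks with the hook. The open tip, 30 mm further out (-x), rises 23 mm above the seat; behind, the bar rises 17 mm above it. A loop goes over the tip towards +x, then down. Axes as the scale's.
- hook (a joint): How far the hook has dipped, in m: 0 unloaded, 0.076 at its bottom stop. Spring, about 6.7 mm dip per newton of load; lightly damped, so a sudden change of load makes it bounce for about a second. If the loop is held pressed against the slopes at either end of the seat, or against the bar by friction, that sideways force jerks the hook on release too.
- bottle: Bystander: standing black bottle, 58 mm diameter, 281 mm high. Origin: centre of the underside.
- beaker: Bystander: light grey beaker, 70 mm diameter, 94 mm high. Origin: centre of the underside.
- spanner: Bystander: steel spanner lying flat, about 210 mm long and 8 mm thick. Origin: centre of its underside.
Things that resemble listed ones, but are neither listed nor needed, are in the scene too. Of the things shaped like the tin, the metal one is meant.

How it is judged:
On the way, in this order (a step that is already met when the one before it is completed fails the run):
1. the tin is lifted clear of the table (height (world z) of tin above 0.04 m), for 0.2 s.
2. the loop lies on the hook's seat and the hook dips under it, the tin still held (distance between tin_loop and hook_seat below 0.016 m and value of joint hook above 0.006 m and contact force between the fingers and tin above 1 N), for 0.2 s.
At the end, for the whole second after the job is handed in: The tin hangs by its loop on the hook's seat (loop wire within 16 mm of the seat point), upright within 17 degrees, clear of the base plate, the hook dipped more than 10 mm under its weight and at rest (hook slower than 15 mm/s, tin slower than 30 mm/s and 0.4 rad/s) (distance between tin_loop and hook_seat below 0.016 m and value of joint hook above 0.01 m and velocity of joint hook between -0.015 and 0.015 m/s and linear speed of tin below 0.03 m/s and angular speed of tin below 0.4 rad/s and angle between tin's own z axis and vertical below 0.3 rad and height (world z) of tin above 0.018 m); the robot touches nothing.
It fails at once if the hook is jerked (faster than 0.12 m/s up or down) (velocity of joint hook above 0.12 m/s or velocity of joint hook below -0.12 m/s).
It fails at once if the hook bounces when let go (faster than 0.05 m/s up or down while the fingers do not hold the tin), as when it is released too high or pressed too low (contact force between the fingers and tin below 0.1 N and (velocity of joint hook above 0.05 m/s or velocity of joint hook below -0.05 m/s)).
It fails at once if the hook is pressed down to its bottom stop (dip over 72 mm) (value of joint hook above 0.072 m).
It fails at once if the robot itself presses on the scale (over 5 N) (contact force between any of the fingers, the arm and scale above 5 N).
It fails at once if a bystander is pushed more than 30 mm (distance of any of bottle, beaker, spanner from where it was at the start of the episode above 0.03 m).
It also fails if it takes over 72 s, if anything falls off the work surface, if the arm or the gripper's body presses on something with over 40 N, if the wrist force passes 120 N, or if a joint passes its speed limit or range.

## Working session

There is one attempt and no reset: what is moved stays moved. The work goes in short steps, Python scripts to look and compute and a tool call to move; the robot and the scene stay as the last step left them, time stands still between calls to the robot, and variables do not carry over. Pictures are saved under pics/ and viewed, at most 10 in all, crops included, and the job is handed in when it is done.

Besides the shell and the picture viewer there is one more tool, called after "Emit:" as name(argument=value, ...), one argument or row to a line, values as JSON. servo_tool: Moves the arm, as the interface text tells. Its arguments: {"type":"object","properties":{"plan":{"type":"array","items":{"type":"array","items":{"type":"number"}}},"force":{"type":"number"}},"required":["plan"]}

```bash
ls; mkdir -p pics; cat > h.py <<'E'
import numpy as np, cv2
from workcell import bot
from scipy.spatial.transform import Rotation as Ro
def grab(n,f):
    d=bot.grab_frame(n); cv2.imwrite('pics/'+f+'.png',d['frame']); np.savez('pics/'+f+'.npz',**d); return d
def load(f): return dict(np.load('pics/'+f+'.npz'))
def ray(d,p):
    K=np.array(d['mtx'],float)
    q=cv2.undistortPoints(np.array([[p]],float),K,np.array([float(d['k1']),0,0,0,0]))[0,0]
    R=np.array(d['R']);t=np.array(d['t'])
    return -R.T@t, R.T@np.array([q[0],q[1],1])
def plane(d,p,z):
    o,v=ray(d,p); return o+v*(z-o[2])/v[2]
def two(d1,p1,d2,p2):
    o1,a=ray(d1,p1);o2,b=ray(d2,p2)
    s=np.linalg.lstsq(np.c_[a,-b],o2-o1,rcond=None)[0]
    x,y=o1+a*s[0],o2+b*s[1]; return (x+y)/2,np.linalg.norm(x-y)
def proj(d,X):
    R=np.array(d['R']);t=np.array(d['t']);K=np.array(d['mtx'],float)
    return cv2.projectPoints(np.array([X],float),cv2.Rodrigues(R)[0],t,K,np.array([float(d['k1']),0,0,0,0]))[0][0,0]
E
python3 - <<'E'
from h import *
for n in('scene','top'):
    d=grab(n,n+'0'); print(n,d['mtx'],d['k1'],-np.array(d['R']).T@d['t'],np.array(d['R'])[2])
print(bot.observe())
E
```

```text
pics
scene [[376.58981983   0.         312.56879602]
 [  0.         376.58981983 197.51614944]
 [  0.           0.           1.        ]] 0.017291786118069773 [1.02083413 0.71913167 0.5336109 ] [-0.55318956 -0.68065506 -0.48030199]
top [[425.74336003   0.         315.0035356 ]
 [  0.         425.74336003 202.07320181]
 [  0.           0.           1.        ]] -0.0916505688372257 [0.45139017 0.11704798 1.06049051] [ 0.11470852  0.01265191 -0.99331862]
{'clock': 0.1, 'qpos': array([ 1.03682114,  0.52197553, -0.03636322,  1.59995055,  0.02117314,
        1.02111303, -0.11282945]), 'qd': array([-3.45731372e-04, -3.91191841e-05, -1.98955598e-03, -1.11352378e-03,
        7.37155117e-04, -1.05575567e-03,  8.40308895e-04]), 'joint_efforts': array([ 4.20231736e-03, -9.28488278e+01,  1.98465563e+00, -3.70529079e+01,
        1.82261481e-02,  5.45024173e-03, -4.04918364e-05]), 'position': array([ 0.27943462, -0.55870528,  0.23076988]), 'tool_rot': array([-3.14053000e+00,  3.44165098e-05,  4.63751763e-01]), 'force': array([ 0.65386463, -0.39649526, -0.34519203]), 'moment': array([-0.0049258 , -0.05238327, -0.00321229]), 'finger_force': 0.0, 'grip_width': 0.08542038979718504}
```

View pics/scene0.png

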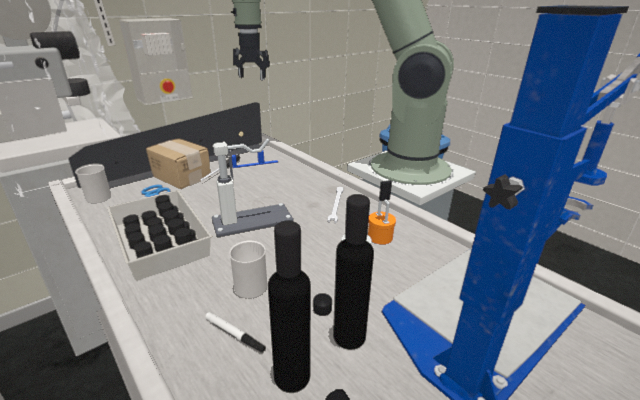

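View pics/top0.png

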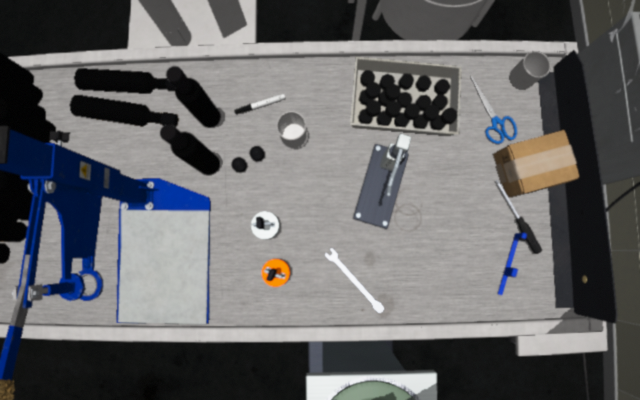

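Candidates for the tin: the light one at top (265,224), the orange one at top (277,272) / scene (381,228). The light one should be the bare metal; checking it in a crop, along with the scale.

```bash
python3 - <<'E'
from h import *
d=load('top0');f=d['frame']
a=cv2.resize(f[195:295,225:315],None,fx=5,fy=5,interpolation=cv2.INTER_CUBIC)
b=cv2.resize(f[125:235,345:420],None,fx=4.545,fy=4.545,interpolation=cv2.INTER_CUBIC)[:500]
cv2.imwrite('pics/crop1.png',np.hstack([a[:500,:450],b[:, :340]]))
for n,p,z in(('lid',(265,224),.056),('tab',(263,222),.155),('orange',(277,272),.056),('hooktip',(383,205),.21),('head',(404,142),.224),('plate far',(376,226),.014),('c1',(354,219),.014),('c2',(388,227),.014)):print(n,plane(d,p,z).round(3))
E
```

```text
lid [0.517 0.249 0.056]
tab [0.515 0.24  0.155]
orange [0.404 0.221 0.056]
hooktip [ 0.541 -0.009  0.21 ]
head [ 0.667 -0.054  0.224]
plate far [ 0.511 -0.019  0.014]
c1 [0.529 0.035 0.014]
c2 [ 0.508 -0.048  0.014]
```

View pics/crop1.png

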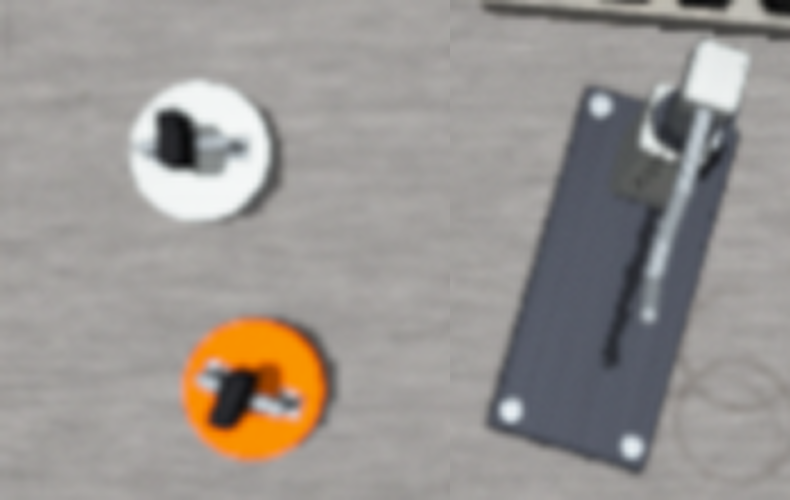

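The crop shows the light metallic-looking tin (lid about top (265,225), tab top about (260,222), loop along world y) clearly distinct from the orange one. The scale plate's corners are at about (353,218), (387,229), (375,144), (409,152), with the hook tip at (389,194).

```bash
python3 - <<'E'
from h import *
d=load('top0');s=load('scene0');f=d['frame']
P=[plane(d,p,.014) for p in((353.1,218.5),(387,228.9),(375.4,144.4),(408.8,152.5))]
for p in P: print(p.round(4))
L=lambda a,b:np.linalg.norm(P[a]-P[b]).round(4)
print('len',L(0,2),L(1,3),'wid',L(0,1),L(2,3))
u=(P[2]+P[3]-P[0]-P[1]); psi=np.arctan2(u[1],u[0]);w=P[0]-P[1]
fr=(P[0]+P[1])/2; ux=np.array([np.cos(psi),np.sin(psi),0]);org=fr+.16*ux
print('psi deg',np.degrees(psi),'from width',np.degrees(np.arctan2(w[1],w[0]))-90,'org',org,'seat',org-.082*ux)
seat=org-.082*ux;seat[2]=.2;tip=org-.112*ux;tip[2]=.223
for n,X in(('seat',seat),('tip',tip)):print(n,'top px',proj(d,X).round(1),'scene px',proj(s,X).round(1))
# tin
x0,y0=240,195;c=f[y0:252,x0:295]
m=(c.min(2)>190).astype(np.uint8);k=(c.max(2)<60).astype(np.uint8)
cn=max(cv2.findContours(m,0,2)[0],key=cv2.contourArea);(cx,cy),r=cv2.minEnclosingCircle(cn)
lid=plane(d,(cx+x0,cy+y0),.056);print('lid',cx+x0,cy+y0,r,lid, 'diam',np.linalg.norm(plane(d,(cx+x0+r,cy+y0),.056)-plane(d,(cx+x0-r,cy+y0),.056)))
kc=max(cv2.findContours(k,0,2)[0],key=cv2.contourArea);rr=cv2.minAreaRect(kc);print('tab rect',rr[0][0]+x0,rr[0][1]+y0,rr[1:],cv2.contourArea(kc))
g=(rr[0][0]+x0,rr[0][1]+y0);print('tab at .14',plane(d,g,.14))
a=plane(d,(274,224.4),.056);b=plane(d,(253,225),.056);print('feet',a,b,np.linalg.norm(a-b))
q=plane(d,(388.6,194.3),.223);print('tip meas',q)
X=lid.copy()
for z in(.155,.11):
    for dy in(-.006,.006):
        for dx in(-.013,.013):
            print(z,dy,dx,proj(d,[lid[0]+dx,lid[1]+dy,z]).round(1))
np.set_printoptions(linewidth=250)
print(c[15:40,10:40].mean(2).astype(int))
E
```

```text
[0.53   0.0372 0.014 ]
[ 0.5029 -0.0456  0.014 ]
[ 0.7159 -0.0239  0.014 ]
[ 0.6938 -0.1074  0.014 ]
len 0.1957 0.2006 wid 0.0871 0.0864
psi deg -18.051589920616337 from width -18.088617028049228 org [ 0.66857397 -0.05379154  0.014     ] seat [ 0.59061018 -0.02838193  0.014     ]
seat top px [391.1 181.5] scene px [255.7 148.9]
tip top px [388.8 193.9] scene px [267.3 138.3]
lid 264.21541595458984 224.83201599121094 14.163304328918457 [0.51512994 0.25093936 0.056     ] diam 0.06739723959060372
tab rect 260.0 222.5 ((9.0, 6.0), 90.0) 48.0
tab at .14 [0.51500547 0.24892965 0.14      ]
feet [0.51581046 0.2276833  0.056     ] [0.51511884 0.27765348 0.056     ] 0.04997496108872182
tip meas [ 0.56121026 -0.01860606  0.223     ]
0.155 -0.006 -0.013 [260.9 228. ]
0.155 -0.006 0.013 [260.8 215.9]
0.155 0.006 -0.013 [255.3 228.1]
0.155 0.006 0.013 [255.3 216. ]
0.11 -0.006 -0.013 [263.7 229.1]
0.11 -0.006 0.013 [263.7 217.5]
0.11 0.006 -0.013 [258.4 229.2]
0.11 0.006 0.013 [258.4 217.6]
[[159 158 158 157 158 160 161 161 162 162 164 166 169 173 176 175 171 166 165 163 160 160 160 160 162 163 16
[... 2267 characters left out ...]
198 191 191 187 171 152 155 157 157 166 194 230 242 244 244 244 244 240 213 136  90]
 [165 181 219 238 242 242 242 241 239 238 237 237 236 229 216 213 213 213 218 231 241 244 244 245 245 244 236 194 118  86]
 [160 171 207 235 241 242 242 242 243 242 243 243 243 242 240 240 240 241 241 243 244 245 245 245 245 242 225 163 101  85]
 [159 166 194 228 239 242 243 243 244 243 244 244 244 244 244 245 245 245 245 245 245 245 246 246 243 232 188 124  90  93]
 [159 162 177 207 231 241 243 243 244 244 244 244 244 244 244 245 244 245 245 245 245 245 245 243 232 194 134  95  93 114]
 [158 160 164 180 209 232 240 243 243 243 243 243 243 243 243 244 244 244 244 244 244 244 242 234 200 138  96  93 111 136]]
```

Light tin confirmed (lid diameter measures 67 mm, centre (0.515,0.251)). The scale checks out too: plate 200x87 mm, tip matches prediction to 1 mm, yaw -18°.

```bash
cat >> h.py <<'E'
def rel(x,y,z,yaw):
    s=bot.observe();R=Ro.from_euler('xyz',s['tool_rot']);T=Ro.from_euler('xyz',[np.pi,0,np.radians(yaw)])
    print('at',s['clock'],s['position'].round(4),np.degrees(s['tool_rot']).round(2),'F',s['force'].round(2),'w',round(s['grip_width'],4))
    print('rel cm',(R.inv().apply(np.array([x,y,z])-s['position'])*100).round(2),'deg',np.degrees((R.inv()*T).as_rotvec()).round(2))
E
python3 -c "
from h import *
rel(.42,-.15,.3,10);rel(.515,.25,.25,0)"
```

```text
at 0.1 [ 0.2794 -0.5587  0.2308] [-179.94    0.     26.57] F [ 0.65 -0.4  -0.35] w 0.0854
rel cm [ 30.85 -30.27  -6.89] deg [-6.000e-02  1.000e-02  1.657e+01]
at 0.1 [ 0.2794 -0.5587  0.2308] [-179.94    0.     26.57] F [ 0.65 -0.4  -0.35] w 0.0854
rel cm [ 57.24 -61.79  -1.86] deg [-6.000e-02  2.000e-02  2.657e+01]
```

Emit:
servo_tool(
  plan=[
    [8.5, 2, -2, -3, 0, 0, 2],
    [8.5, 5, -5, -6, 0, 0, 5],
    [8.5, 8.5, -8.3, -7, 0, 0, 8],
    [8.5, 12, -11.7, -7, 0, 0, 10],
    [8.5, 15.5, -15.2, -7, 0, 0, 12],
    [8.5, 19, -18.6, -7, 0, 0, 14],
    [8.5, 22.5, -22.1, -7, 0, 0, 15],
    [8.5, 25.5, -25, -7, 0, 0, 16],
    [8.5, 28.5, -28, -7, 0, 0, 16.6],
    [8.5, 30.9, -30.3, -7, 0, 0, 16.6],
  ],
)

```text
clock: 1.1
position: [0.4207, -0.1473, 0.3013]
tool_rot: [-3.141, -0.0, 0.175]
force: [0.7, -0.2, 0.4]
grip_width: 0.0846
finger_force: 0.0
```

```bash
python3 -c "
from h import *
rel(.515,.25,.24,0)"
```

```text
at 1.1 [ 0.4207 -0.1473  0.3013] [-179.99   -0.     10.03] F [ 0.74 -0.25  0.36] w 0.0846
rel cm [ 16.21 -37.48   6.14] deg [-1.000e-02 -0.000e+00  1.003e+01]
```

Emit:
servo_tool(
  plan=[
    [8.5, 1.5, -3.5, 0, 0, 0, 1],
    [8.5, 3.2, -7.5, 0, 0, 0, 3],
    [8.5, 5, -11.6, 0, 0, 0, 5],
    [8.5, 6.8, -15.7, 0, 0, 0, 7],
    [8.5, 8.6, -19.8, 0.5, 0, 0, 8],
    [8.5, 10.4, -24, 1.5, 0, 0, 9],
    [8.5, 12.2, -28.2, 2.5, 0, 0, 10],
    [8.5, 13.8, -32, 4, 0, 0, 10],
    [8.5, 15.2, -35.2, 5.2, 0, 0, 10],
    [8.5, 16.2, -37.5, 6.1, 0, 0, 10],
  ],
)

```text
clock: 2.1
position: [0.5146, 0.25, 0.239]
tool_rot: [-3.142, 0.001, 0.001]
force: [0.2, -1.0, 0.5]
grip_width: 0.0853
finger_force: 0.0
```

```bash
python3 -c "
from h import *
rel(.515,.25,.119,0)
d=grab('scene','s1');d2=grab('top','t1')
c=d['frame'][120:260,310:430];c2=d2['frame'][180:300,220:340]
cv2.imwrite('pics/c2.png',np.hstack([cv2.resize(c,(400,467),interpolation=2),cv2.resize(c2,(400,467),interpolation=2)]))"
```

```text
at 2.1 [0.5146 0.25   0.239 ] [-1.8e+02  8.0e-02  7.0e-02] F [ 0.16 -0.98  0.46] w 0.0853
rel cm [ 0.05  0.   12.  ] deg [-0.    0.08  0.07]
```

View pics/c2.png

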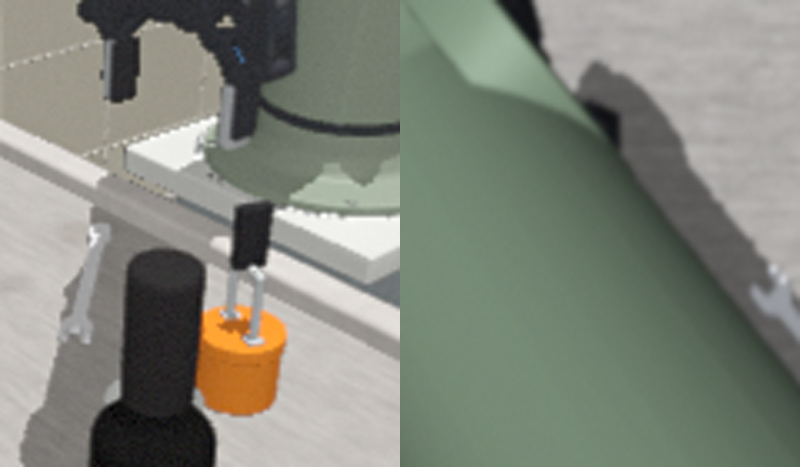

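The crop shows the fingers over the tin's spot (fingers at crop (120,70) and (240,115)). The tin is hidden behind the bottle's neck at (165,290), and the orange tin stands apart at (240,360). Now descending and gripping.

Emit:
servo_tool(
  plan=[
    [8.5, 0, 0, 2, 0, 0, 0],
    [8.5, 0, 0, 5, 0, 0, 0],
    [8.5, 0, 0, 8, 0, 0, 0],
    [8.5, 0, 0, 10.5, 0, 0, 0],
    [8.5, 0, 0, 11.7, 0, 0, 0],
    [8.5, 0, 0, 11.9, 0, 0, 0],
    [3.5, 0, 0, 11.9, 0, 0, 0],
    [3.0, 0, 0, 11.9, 0, 0, 0],
    [2.5, 0, 0, 11.9, 0, 0, 0],
    [2.0, 0, 0, 11.9, 0, 0, 0],
  ],
  force=30,
)

```text
clock: 3.2
position: [0.5153, 0.2477, 0.122]
tool_rot: [-3.141, -0.001, -0.001]
force: [0.3, 0.3, -0.1]
grip_width: 0.028
finger_force: 0.0
```

Emit:
servo_tool(
  plan=[
    [1.6, 0, 0, 0, 0, 0, 0],
    [1.3, 0, 0, 0, 0, 0, 0],
    [1.0, 0, 0, 0, 0, 0, 0],
    [0.6, 0, 0, 0, 0, 0, 0],
    [0.3, 0, 0, 0, 0, 0, 0],
    [0, 0, 0, 0, 0, 0, 0],
    [0, 0, 0, 0, 0, 0, 0],
    [0, 0, 0, 0, 0, 0, 0],
  ],
  force=50,
)

```text
clock: 4.0
position: [0.5152, 0.2478, 0.1215]
tool_rot: [-3.141, -0.0, -0.0]
force: [2.3, 1.9, 3.1]
grip_width: 0.0112
finger_force: 49.9
```

Emit:
servo_tool(
  plan=[
    [0, 0, 0, -0.5, 0, 0, 0],
    [0, 0, 0, -1.5, 0, 0, 0],
    [0, 0, 0, -3.5, 0, 0, 0],
    [0, 0, 0, -6, 0, 0, 0],
    [0, 0, 0, -9, 0, 0, 0],
    [0, 0, 0, -12, 0, 0, 0],
    [0, 0, 0, -14.5, 0, 0, 0],
    [0, 0, 0, -16, 0, 0, 0],
    [0, 0, 0, -16, 0, 0, 0],
    [0, 0, 0, -16, 0, 0, 0],
  ],
  force=60,
)

```text
clock: 5.0
position: [0.5146, 0.2473, 0.281]
tool_rot: [3.141, 0.0, -0.0]
force: [-0.2, 0.3, -4.2]
grip_width: 0.0112
finger_force: 58.6
```

```bash
python3 -c "
from h import *
# hover: tin_loop over approach point 65mm in front of the seat
ux=np.array([np.cos(np.radians(-18.05)),np.sin(np.radians(-18.05))]);s=np.array([.5906,-.0284])
print(s-.075*ux)
rel(*(s-.075*ux),.28,-18)
d=grab('scene','s2');c=d['frame'][90:240,290:420];cv2.imwrite('pics/c3.png',cv2.resize(c,(520,600),interpolation=2))"
```

```text
[ 0.51929101 -0.00516149]
at 5.0 [0.5146 0.2473 0.281 ] [ 1.7998e+02  3.0000e-02 -3.0000e-02] F [-0.16  0.34 -4.25] w 0.0112
rel cm [ 0.48 25.25  0.11] deg [ 0.03  0.02 17.97]
```

View pics/c3.png

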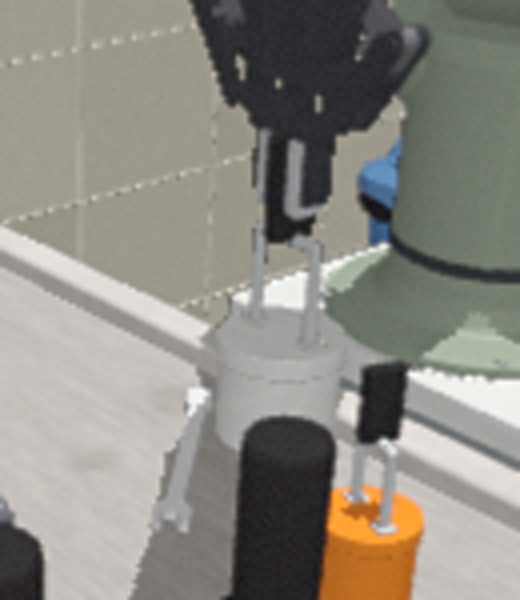

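The picture shows the bare-metal tin held upright by its tab at crop (280,370), with its loop seen at (285,280) and the orange one left standing. The weight reads about 4.3 N, so I expect a dip of about 29 mm. The loop wire has to pass with its underside between 0.223 and 0.239, so the target is 0.231 (TCP z 0.2495).

Emit:
servo_tool(
  plan=[
    [0, 0, 1, 0.2, 0, 0, 1],
    [0, 0.1, 3, 0.5, 0, 0, 3],
    [0, 0.1, 6, 1, 0, 0, 5],
    [0, 0.2, 9, 1.5, 0, 0, 7],
    [0, 0.3, 12, 2, 0, 0, 9],
    [0, 0.3, 15, 2.4, 0, 0, 11],
    [0, 0.4, 18, 2.8, 0, 0, 13],
    [0, 0.4, 21, 3.1, 0, 0, 15],
    [0, 0.5, 23.5, 3.15, 0, 0, 17],
    [0, 0.5, 25.2, 3.15, 0, 0, 18],
  ],
)

```text
clock: 6.05
position: [0.5191, -0.0078, 0.2492]
tool_rot: [3.14, 0.001, -0.32]
force: [-0.0, 0.5, -3.2]
grip_width: 0.0113
finger_force: 58.7
```

Emit:
servo_tool(
  plan=[
    [0, 0, 0, 0, 0, 0, 0],
    [0, 0, 0, 0, 0, 0, 0],
    [0, 0, 0, 0, 0, 0, 0],
    [0, 0, 0, 0, 0, 0, 0],
    [0, 0, 0, 0, 0, 0, 0],
  ],
)

```text
clock: 6.55
position: [0.5199, -0.0038, 0.2498]
tool_rot: [-3.141, 0.0, -0.314]
force: [-0.1, -0.1, -3.4]
grip_width: 0.0113
finger_force: 58.8
```

```bash
python3 -c "
from h import *
rel(.5193,-.0052,.2495,-18)
d=grab('scene','s3');c=d['frame'][90:240,190:360];print(proj(d,[.5193,-.0052,.231]),proj(d,[.5193,-.0052,.184]),proj(d,[.562,-.0191,.223]),proj(d,[.5906,-.0284,.2]))
c=cv2.resize(c,(680,600),interpolation=2);cv2.imwrite('pics/c4.png',c)
t=grab('top','t3')"
```

```text
at 6.55 [ 0.5199 -0.0038  0.2498] [-1.7999e+02  1.0000e-02 -1.7970e+01] F [-0.11 -0.13 -3.39] w 0.0113
rel cm [-0.01  0.15  0.03] deg [-0.01  0.01  0.03]
[285.09625923 132.97684324] [285.672555   151.09450255] [267.30833627 138.28745516] [255.6698442  148.86493074]
```

View pics/c4.png

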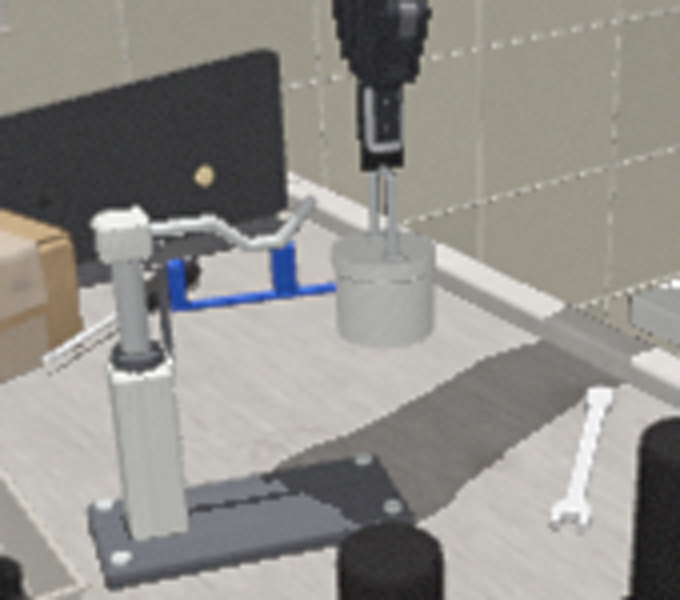

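The scene crop shows the tin upright and facing the hook tip at crop (310,200), with the seat at (262,243) and the tab bottom / loop top at (381,168). The loop looks about 2 mm low, so I raise it a little and advance to just before the tip.

Emit:
servo_tool(
  plan=[
    [0, 0.2, 0.05, -0.1, 0, 0, 0],
    [0, 0.6, 0.1, -0.2, 0, 0, 0],
    [0, 1.1, 0.15, -0.2, 0, 0, 0],
    [0, 1.6, 0.15, -0.2, 0, 0, 0],
    [0, 2.1, 0.15, -0.2, 0, 0, 0],
    [0, 2.6, 0.15, -0.2, 0, 0, 0],
    [0, 3.0, 0.15, -0.2, 0, 0, 0],
    [0, 3.2, 0.15, -0.2, 0, 0, 0],
    [0, 3.2, 0.15, -0.2, 0, 0, 0],
    [0, 3.2, 0.15, -0.2, 0, 0, 0],
  ],
)

```text
clock: 7.65
position: [0.5498, -0.0157, 0.2518]
tool_rot: [-3.142, 0.0, -0.315]
force: [-0.3, -0.4, -3.6]
grip_width: 0.0111
finger_force: 58.8
```

```bash
python3 -c "
from h import *
rel(.5906,-.0284,.2495,-18)
d=grab('scene','s4');p=bot.observe()['position']
for z in(.0185,.0115,.0655):print(proj(d,p-[0,0,z]))
c=d['frame'][110:185,230:315]
c=cv2.resize(c,(680,600),interpolation=2);cv2.imwrite('pics/c5.png',c)
t=grab('top','t4')"
```

```text
at 7.65 [ 0.5498 -0.0157  0.2518] [-1.800e+02  1.000e-02 -1.803e+01] F [-0.34 -0.41 -3.62] w 0.0111
rel cm [ 4.28 -0.05  0.23] deg [-0.    0.01 -0.03]
[272.19430899 133.50508832]
[272.05603682 130.69704156]
[273.09457795 151.82341427]
```

View pics/c5.png

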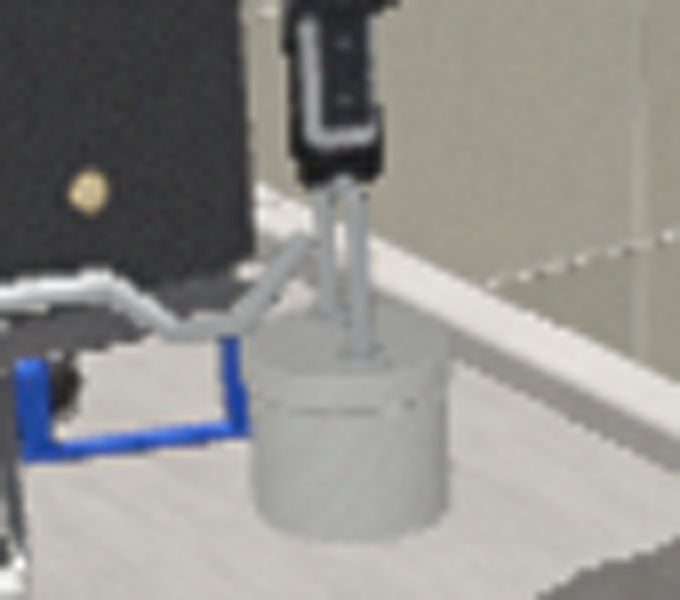

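The crop shows the loop legs at crop x 325 and 355 with the hook tip (310,237) between them and below the loop top (~185), and the lid (~340) below the bar. The tip can pass, so I advance over the seat.

Emit:
servo_tool(
  plan=[
    [0, 0.3, 0, 0.1, 0, 0, 0],
    [0, 0.8, 0, 0.1, 0, 0, 0],
    [0, 1.3, 0, 0.1, 0, 0, 0],
    [0, 1.8, 0, 0.1, 0, 0, 0],
    [0, 2.3, 0, 0.1, 0, 0, 0],
    [0, 2.8, 0, 0.1, 0, 0, 0],
    [0, 3.3, 0, 0.1, 0, 0, 0],
    [0, 3.8, 0, 0.1, 0, 0, 0],
    [0, 4.1, -0.05, 0.1, 0, 0, 0],
    [0, 4.25, -0.05, 0.1, 0, 0, 0],
  ],
)

```text
clock: 8.75
position: [0.5907, -0.0284, 0.2507]
tool_rot: [-3.141, 0.0, -0.315]
force: [0.3, 0.1, -3.7]
grip_width: 0.0115
finger_force: 58.8
```

Emit:
servo_tool(
  plan=[
    [0, 0, 0, 0, 0, 0, 0],
    [0, 0, 0, 0, 0, 0, 0],
    [0, 0, 0, 0, 0, 0, 0],
  ],
)

```text
clock: 9.05
position: [0.5903, -0.0283, 0.2509]
tool_rot: [-3.142, 0.0, -0.315]
force: [-0.3, 0.0, -4.3]
grip_width: 0.0111
finger_force: 58.8
```

```bash
python3 -c "
from h import *
rel(.5906,-.0284,.2185,-18)
d=grab('scene','s5');p=bot.observe()['position']
for z in(.0185,.0115,.0655):print(proj(d,p-[0,0,z]))
c=d['frame'][110:185,210:295]
c=cv2.resize(c,(680,600),interpolation=2);cv2.imwrite('pics/c6.png',c)"
```

```text
at 9.05 [ 0.5903 -0.0283  0.2509] [-180.      0.    -18.03] F [-0.25  0.   -4.27] w 0.0111
rel cm [ 0.03 -0.    3.24] deg [-0.    0.   -0.03]
[254.83862123 135.98043884]
[254.63179286 133.13933539]
[256.18473808 154.50669434]
```

View pics/c6.png

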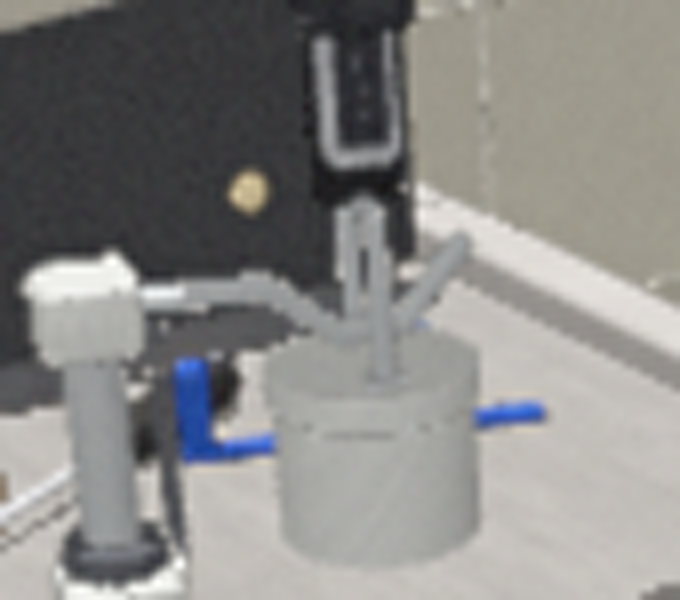

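The crop shows the loop (legs at crop x 350 and 380) around the bar over the level seat (335–400), with no contact yet. I average the force for the weight, then lower slowly.

```bash
cat >> h.py <<'E'
def avg(n=16):
    F=[];P=[]
    for _ in range(n):
        bot.grab_frame('scene');s=bot.observe();F.append(s['force']);P.append(s['position'])
    print('F',np.mean(F,0).round(3),'sem',(np.std(F,0)/n**.5).round(3),'P',np.mean(P,0).round(5),'ff',s['finger_force'],'clk',s['clock'])
E
python3 -c "
from h import *
avg(20)"
```

```text
F [-0.261  0.099 -3.417] sem [0.113 0.1   0.1  ] P [ 0.5904  -0.02838  0.25081] ff 58.794434666633606 clk 10.1
```

Emit:
servo_tool(
  plan=[
    [0, 0, 0, 0.2, 0, 0, 0],
    [0, 0, 0, 0.6, 0, 0, 0],
    [0, 0, 0, 1.0, 0, 0, 0],
    [0, 0, 0, 1.4, 0, 0, 0],
    [0, 0.03, 0, 1.8, 0, 0, 0],
    [0, 0.03, 0, 2.1, 0, 0, 0],
    [0, 0.03, 0, 2.3, 0, 0, 0],
    [0, 0.03, 0, 2.5, 0, 0, 0],
    [0, 0.03, 0, 2.6, 0, 0, 0],
    [0, 0.03, 0, 2.7, 0, 0, 0],
  ],
)

```text
clock: 11.1
position: [0.5908, -0.0285, 0.2238]
tool_rot: [-3.142, -0.0, -0.315]
force: [-0.8, 0.4, -3.3]
grip_width: 0.0107
finger_force: 58.8
```

```bash
python3 -c "
from h import *
avg(6)"
```

```text
F [ 0.142 -0.228 -3.461] sem [0.125 0.218 0.263] P [ 0.59073 -0.02848  0.22383] ff 58.79436492919922 clk 11.4
```

Emit:
servo_tool(
  plan=[
    [0, 0, 0, 0.15, 0, 0, 0],
    [0, 0, 0, 0.3, 0, 0, 0],
    [0, 0, 0, 0.45, 0, 0, 0],
    [0, 0, 0, 0.6, 0, 0, 0],
    [0, 0, 0, 0.8, 0, 0, 0],
    [0, 0, 0, 1.0, 0, 0, 0],
    [0, 0, 0, 1.2, 0, 0, 0],
    [0, 0, 0, 1.4, 0, 0, 0],
    [0, 0, 0, 1.6, 0, 0, 0],
    [0, 0, 0, 1.75, 0, 0, 0],
  ],
)

```text
clock: 12.4
position: [0.5907, -0.0285, 0.2062]
tool_rot: [-3.142, -0.0, -0.315]
force: [0.5, -0.1, -1.1]
grip_width: 0.0113
finger_force: 58.9
```

```bash
python3 -c "
from h import *
avg(20)"
```

```text
F [ 0.593 -0.189 -1.514] sem [0.133 0.156 0.106] P [ 0.59073 -0.02848  0.20631] ff 58.875242471694946 clk 13.4
```

Emit:
servo_tool(
  plan=[
    [0, 0, 0, 0.15, 0, 0, 0],
    [0, 0, 0, 0.3, 0, 0, 0],
    [0, 0, 0, 0.45, 0, 0, 0],
    [0, 0, 0, 0.6, 0, 0, 0],
    [0, 0, 0, 0.75, 0, 0, 0],
    [0, 0, 0, 0.9, 0, 0, 0],
    [0, 0, 0, 0.97, 0, 0, 0],
    [0, 0, 0, 1.0, 0, 0, 0],
    [0, 0, 0, 1.0, 0, 0, 0],
  ],
)

```text
clock: 14.3
position: [0.5907, -0.0285, 0.1963]
tool_rot: [-3.142, 0.0, -0.315]
force: [0.9, -1.2, 0.0]
grip_width: 0.0114
finger_force: 59.1
```

```bash
python3 -c "
from h import *
avg(50)
d=grab('scene','s6')
c=d['frame'][110:185,210:295]
c=cv2.resize(c,(680,600),interpolation=2);cv2.imwrite('pics/c7.png',c)"
```

```text
F [ 1.225 -0.237 -0.031] sem [0.074 0.063 0.074] P [ 0.59071 -0.02847  0.19631] ff 59.073171615600586 clk 16.8
```

View pics/c7.png

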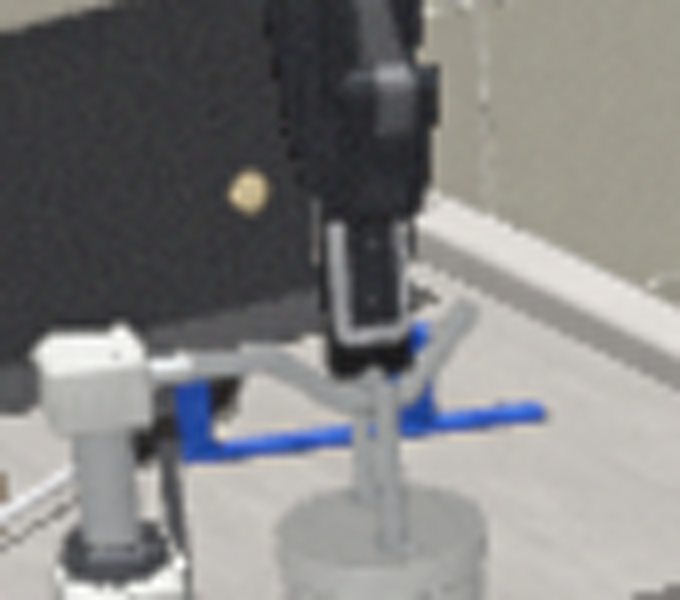

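The crop shows the loop (legs 365, 395) on the dipped hook, slightly to the tip side of the level part. Vertical force is about 0, but there is 1.2 N sideways toward +x, so the loop leans on the tip-side slope. I shift it a little toward +x.

Emit:
servo_tool(
  plan=[
    [0, 0.05, 0, 0, 0, 0, 0],
    [0, 0.1, 0, 0, 0, 0, 0],
    [0, 0.15, 0, 0, 0, 0, 0],
    [0, 0.2, 0, 0, 0, 0, 0],
    [0, 0.25, 0, 0, 0, 0, 0],
    [0, 0.3, 0, 0, 0, 0, 0],
    [0, 0.3, 0, 0, 0, 0, 0],
    [0, 0.3, 0, 0, 0, 0, 0],
  ],
)

```text
clock: 17.65
position: [0.5922, -0.029, 0.1957]
tool_rot: [3.141, 0.003, -0.314]
force: [-8.3, 3.6, -0.3]
grip_width: 0.0114
finger_force: 59.2
```

```bash
python3 -c "
from h import *
avg(20)"
```

```text
F [-8.907  3.055 -0.018] sem [0.113 0.109 0.139] P [ 0.59218 -0.02898  0.1957 ] ff 59.17220413684845 clk 18.65
```

That pushed against something rigid, about 9 N sideways. Backing off at once.

Emit:
servo_tool(
  plan=[
    [0, -0.05, 0, 0, 0, 0, 0],
    [0, -0.1, 0, 0, 0, 0, 0],
    [0, -0.15, 0, 0, 0, 0, 0],
    [0, -0.2, 0, 0, 0, 0, 0],
    [0, -0.2, 0, 0, 0, 0, 0],
    [0, -0.2, 0, 0, 0, 0, 0],
  ],
)

```text
clock: 19.25
position: [0.5916, -0.0288, 0.1963]
tool_rot: [3.142, 0.0, -0.315]
force: [-3.1, 0.3, 0.5]
grip_width: 0.0112
finger_force: 59.2
```

```bash
python3 -c "
from h import *
avg(12); print(bot.observe()['moment'],bot.observe()['tool_rot'])
for n in ('s5','s6'):
    f=load(n)['frame'] if n!='s6' else load(n)['frame']
    print(n)"
```

```text
F [-3.711  1.431  0.218] sem [0.178 0.11  0.143] P [ 0.59162 -0.02879  0.19628] ff 59.17900800704956 clk 19.85
[ 0.26287193  0.91303934 -0.00862726] [ 3.14156164e+00  6.02022706e-05 -3.14683266e-01]
s5
s6
```

Emit:
servo_tool(
  plan=[
    [0, -0.03, 0, 0, 0, 0, 0],
    [0, -0.06, 0, 0, 0, 0, 0],
    [0, -0.08, 0, 0, 0, 0, 0],
    [0, -0.08, 0, 0, 0, 0, 0],
    [0, -0.08, 0, 0, 0, 0, 0],
  ],
)

```text
clock: 20.35
position: [0.5912, -0.0286, 0.1965]
tool_rot: [-3.141, -0.001, -0.315]
force: [0.9, -0.7, -0.3]
grip_width: 0.0111
finger_force: 59.2
```

```bash
python3 -c "
from h import *
avg(10); print(bot.observe()['moment'])"
```

```text
F [ 1.184 -0.402  0.1  ] sem [0.108 0.088 0.118] P [ 0.59108 -0.0286   0.19637] ff 59.17668342590332 clk 20.85
[-0.18060442 -0.46568512 -0.01269978]
```

Emit:
servo_tool(
  plan=[
    [0, -0.03, 0, 0, 0, 0, 0],
    [0, -0.06, 0, 0, 0, 0, 0],
    [0, -0.1, 0, 0, 0, 0, 0],
    [0, -0.1, 0, 0, 0, 0, 0],
    [0, -0.1, 0, 0, 0, 0, 0],
  ],
)

```text
clock: 21.35
position: [0.5906, -0.0285, 0.1966]
tool_rot: [-3.141, -0.001, -0.315]
force: [6.4, -1.5, 0.3]
grip_width: 0.0112
finger_force: 59.2
```

```bash
python3 -c "
from h import *
avg(10); print(bot.observe()['moment'])"
```

```text
F [ 5.789 -1.806 -0.257] sem [0.165 0.197 0.139] P [ 0.59054 -0.02842  0.19656] ff 59.18673813343048 clk 21.85
[-0.49351168 -1.46043748 -0.03835898]
```

Emit:
servo_tool(
  plan=[
    [0, 0.03, 0, 0, 0, 0, 0],
    [0, 0.06, 0, 0, 0, 0, 0],
    [0, 0.09, 0, 0, 0, 0, 0],
    [0, 0.12, 0, 0, 0, 0, 0],
    [0, 0.12, 0, 0, 0, 0, 0],
    [0, 0.12, 0, 0, 0, 0, 0],
  ],
  force=40,
)

```text
clock: 22.45
position: [0.5909, -0.0285, 0.1962]
tool_rot: [3.142, 0.0, -0.315]
force: [1.8, -0.7, -0.3]
grip_width: 0.0113
finger_force: 59.2
```

```bash
python3 -c "
from h import *
avg(24)
d=grab('scene','s7');
c=cv2.resize(d['frame'][135:195,220:295],(750,600),interpolation=2);cv2.imwrite('pics/c8.png',c)"
```

```text
F [ 0.706 -0.4   -0.2  ] sem [0.095 0.122 0.08 ] P [ 0.59101 -0.02857  0.19626] ff 59.19155538082123 clk 23.65
```

View pics/c8.png

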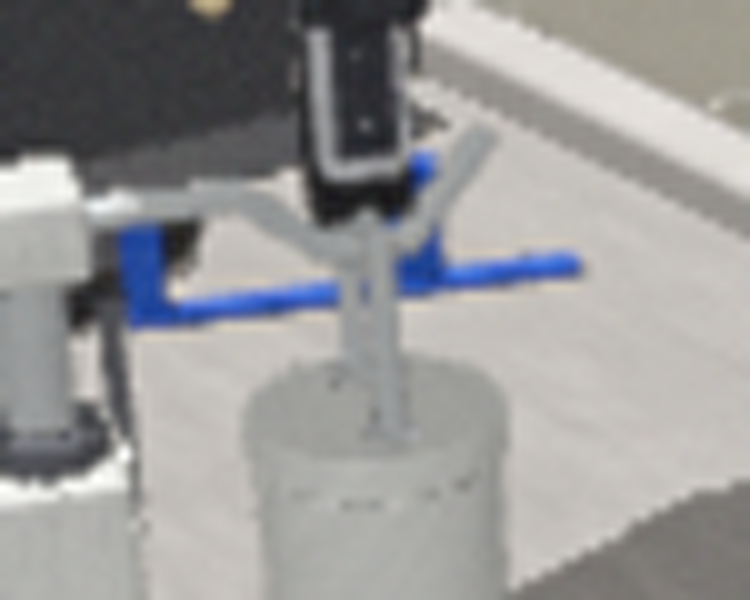

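The crop shows the loop seated on the level part of the dipped hook (crop (370,235)), with the tab just above the bar and the tin hanging straight and clear. Trimming the residual forces before release.

Emit:
servo_tool(
  plan=[
    [0, 0.01, 0, 0.05, 0, 0, 0],
    [0, 0.015, 0, 0.1, 0, 0, 0],
    [0, 0.015, 0, 0.12, 0, 0, 0],
    [0, 0.015, 0, 0.12, 0, 0, 0],
    [0, 0.015, 0, 0.12, 0, 0, 0],
  ],
  force=20,
)

```text
clock: 24.2
position: [0.5912, -0.0286, 0.1951]
tool_rot: [3.142, 0.0, -0.315]
force: [-1.7, -0.3, 0.4]
grip_width: 0.0112
finger_force: 59.2
```

```bash
python3 -c "
from h import *
avg(24)"
```

```text
Traceback (most recent call last):
  File "h.py", line 28, in avg
    bot.grab_frame('scene');s=bot.observe();F.append(s['force']);P.append(s['position'])
    ~~~~~~~~~~~~~~^^^^^^^^^
ValueError: 200 camera calls are used up
```

Camera calls are used up; I'll take readings from short hold moves instead.

Emit:
servo_tool(
  plan=[
    [0, 0, 0, 0, 0, 0, 0],
  ],
)

```text
clock: 25.1
position: [0.5912, -0.0287, 0.1951]
tool_rot: [-3.142, 0.0, -0.315]
force: [-0.6, 1.0, 0.4]
grip_width: 0.0114
finger_force: 59.2
```

Emit:
servo_tool(
  plan=[
    [0, 0, 0, 0, 0, 0, 0],
  ],
)

```text
clock: 25.2
position: [0.5912, -0.0286, 0.1951]
tool_rot: [-3.142, 0.0, -0.315]
force: [-1.6, 1.0, -0.1]
grip_width: 0.0114
finger_force: 59.2
```

Emit:
servo_tool(
  plan=[
    [0, 0, 0, 0, 0, 0, 0],
  ],
)

```text
clock: 25.3
position: [0.5912, -0.0286, 0.1951]
tool_rot: [3.142, 0.0, -0.315]
force: [-1.9, 0.3, -0.8]
grip_width: 0.0113
finger_force: 59.2
```

Emit:
servo_tool(
  plan=[
    [0, 0, 0, 0, 0, 0, 0],
  ],
)

```text
clock: 25.4
position: [0.5912, -0.0286, 0.1951]
tool_rot: [-3.142, 0.0, -0.315]
force: [-2.1, 1.1, -0.6]
grip_width: 0.0113
finger_force: 59.2
```

Emit:
servo_tool(
  plan=[
    [0, 0, 0, 0, 0, 0, 0],
  ],
)

```text
clock: 25.5
position: [0.5912, -0.0287, 0.1951]
tool_rot: [3.142, 0.0, -0.315]
force: [-1.2, 0.5, -0.1]
grip_width: 0.0111
finger_force: 59.2
```

Emit:
servo_tool(
  plan=[
    [0, 0, 0, 0, 0, 0, 0],
  ],
)

```text
clock: 25.6
position: [0.5912, -0.0286, 0.1951]
tool_rot: [3.142, 0.0, -0.315]
force: [-1.6, -0.1, 1.1]
grip_width: 0.0117
finger_force: 59.2
```

Emit:
servo_tool(
  plan=[
    [0, 0, 0, 0, 0, 0, 0],
  ],
)

```text
clock: 25.7
position: [0.5912, -0.0286, 0.1951]
tool_rot: [-3.142, 0.0, -0.315]
force: [-1.1, 0.9, -0.1]
grip_width: 0.0114
finger_force: 59.2
```

Emit:
servo_tool(
  plan=[
    [0, 0, 0, 0, 0, 0, 0],
  ],
)

```text
clock: 25.8
position: [0.5912, -0.0287, 0.1951]
tool_rot: [3.142, 0.0, -0.315]
force: [-0.9, 1.1, 0.4]
grip_width: 0.0114
finger_force: 59.2
```

Emit:
servo_tool(
  plan=[
    [0, -0.01, 0, 0, 0, 0, 0],
    [0, -0.02, 0, 0, 0, 0, 0],
    [0, -0.02, 0, 0, 0, 0, 0],
  ],
)

```text
clock: 26.1
position: [0.5911, -0.0286, 0.1951]
tool_rot: [-3.142, -0.0, -0.315]
force: [-0.7, 0.2, 0.2]
grip_width: 0.0114
finger_force: 59.2
```

Emit:
servo_tool(
  plan=[
    [0, 0, 0, 0, 0, 0, 0],
  ],
)

```text
clock: 26.2
position: [0.5911, -0.0286, 0.1952]
tool_rot: [-3.142, -0.0, -0.315]
force: [-1.0, -0.6, -0.5]
grip_width: 0.011
finger_force: 59.2
```

Emit:
servo_tool(
  plan=[
    [0, 0, 0, 0, 0, 0, 0],
  ],
)

```text
clock: 26.3
position: [0.5911, -0.0286, 0.1951]
tool_rot: [-3.142, -0.0, -0.315]
force: [0.1, -0.4, -1.3]
grip_width: 0.0111
finger_force: 59.2
```

Emit:
servo_tool(
  plan=[
    [0, 0, 0, 0, 0, 0, 0],
  ],
)

```text
clock: 26.4
position: [0.5911, -0.0286, 0.1952]
tool_rot: [-3.142, -0.0, -0.315]
force: [-0.5, 1.2, -0.7]
grip_width: 0.0111
finger_force: 59.2
```

Emit:
servo_tool(
  plan=[
    [0, 0, 0, 0, 0, 0, 0],
  ],
)

```text
clock: 26.5
position: [0.5911, -0.0286, 0.1951]
tool_rot: [-3.141, -0.0, -0.315]
force: [0.0, -0.2, -0.1]
grip_width: 0.0114
finger_force: 59.2
```

Emit:
servo_tool(
  plan=[
    [0, 0, 0, 0, 0, 0, 0],
  ],
)

```text
clock: 26.6
position: [0.5911, -0.0286, 0.1951]
tool_rot: [-3.142, -0.0, -0.315]
force: [-0.4, 0.5, 0.0]
grip_width: 0.0117
finger_force: 59.2
```

Emit:
servo_tool(
  plan=[
    [0, 0, 0, 0, 0, 0, 0],
  ],
)

```text
clock: 26.7
position: [0.5911, -0.0286, 0.1951]
tool_rot: [-3.142, -0.0, -0.315]
force: [-0.3, 0.6, -0.4]
grip_width: 0.0113
finger_force: 59.2
```

Emit:
servo_tool(
  plan=[
    [0, 0, 0, 0, 0, 0, 0],
  ],
)

```text
clock: 26.8
position: [0.5911, -0.0286, 0.1951]
tool_rot: [-3.142, -0.0, -0.315]
force: [0.1, -0.0, -0.7]
grip_width: 0.0112
finger_force: 59.2
```

Emit:
servo_tool(
  plan=[
    [0, 0, 0, 0, 0, 0, 0],
  ],
)

```text
clock: 26.9
position: [0.5911, -0.0286, 0.1951]
tool_rot: [-3.142, -0.0, -0.315]
force: [1.0, -0.2, 0.4]
grip_width: 0.0114
finger_force: 59.2
```

Lateral and vertical forces are about zero. Releasing slowly.

Emit:
servo_tool(
  plan=[
    [0.9, 0, 0, 0, 0, 0, 0],
    [1.0, 0, 0, 0, 0, 0, 0],
    [1.05, 0, 0, 0, 0, 0, 0],
    [1.1, 0, 0, 0, 0, 0, 0],
    [1.15, 0, 0, 0, 0, 0, 0],
    [1.2, 0, 0, 0, 0, 0, 0],
    [1.25, 0, 0, 0, 0, 0, 0],
    [1.3, 0, 0, 0, 0, 0, 0],
  ],
  force=20,
)

```text
clock: 27.7
position: [0.5909, -0.0286, 0.195]
tool_rot: [3.142, 0.0, -0.315]
force: [-0.3, 0.3, -1.0]
grip_width: 0.0132
finger_force: 0.0
```

Emit:
servo_tool(
  plan=[
    [1.5, 0, 0, 0, 0, 0, 0],
    [1.8, 0, 0, 0, 0, 0, 0],
    [2.2, 0, 0, 0, 0, 0, 0],
    [2.8, 0, 0, 0, 0, 0, 0],
    [3.4, 0, 0, 0, 0, 0, 0],
    [4, 0, 0, 0, 0, 0, 0],
    [4, 0, 0, 0, 0, 0, 0],
    [4, 0, 0, 0, 0, 0, 0],
    [4, 0, 0, 0, 0, 0, 0],
    [4, 0, 0, 0, 0, 0, 0],
  ],
)

```text
clock: 28.7
position: [0.591, -0.0286, 0.1951]
tool_rot: [3.142, 0.0, -0.315]
force: [-1.2, -0.2, 0.1]
grip_width: 0.0403
finger_force: 0.0
```

Emit:
servo_tool(
  plan=[
    [4, 0, 0, -0.5, 0, 0, 0],
    [4, 0, 0, -1.5, 0, 0, 0],
    [4, 0, 0, -3, 0, 0, 0],
    [4, 0, 0, -5, 0, 0, 0],
    [4, 0, 0, -7, 0, 0, 0],
    [4, 0, 0, -9, 0, 0, 0],
    [4, 0, 0, -11, 0, 0, 0],
    [4, 0, 0, -12, 0, 0, 0],
    [4, 0, 0, -12, 0, 0, 0],
    [4, 0, 0, -12, 0, 0, 0],
  ],
)

```text
clock: 29.7
position: [0.5908, -0.0286, 0.3146]
tool_rot: [3.141, 0.0, -0.315]
force: [0.4, -0.3, -0.0]
grip_width: 0.04
finger_force: 0.0
```

Emit:
servo_tool(
  plan=[
    [4, 0, 0, 0, 0, 0, 0],
    [4, 0, 0, 0, 0, 0, 0],
    [4, 0, 0, 0, 0, 0, 0],
    [4, 0, 0, 0, 0, 0, 0],
    [4, 0, 0, 0, 0, 0, 0],
    [4, 0, 0, 0, 0, 0, 0],
    [4, 0, 0, 0, 0, 0, 0],
    [4, 0, 0, 0, 0, 0, 0],
    [4, 0, 0, 0, 0, 0, 0],
    [4, 0, 0, 0, 0, 0, 0],
  ],
)

```text
clock: 30.7
position: [0.591, -0.0286, 0.3151]
tool_rot: [3.142, 0.0, -0.315]
force: [-0.2, -0.2, -1.3]
grip_width: 0.0402
finger_force: 0.0
```

Emit:
servo_tool(
  plan=[
    [4, 0, 0, 0, 0, 0, 0],
    [4, 0, 0, 0, 0, 0, 0],
    [4, 0, 0, 0, 0, 0, 0],
    [4, 0, 0, 0, 0, 0, 0],
    [4, 0, 0, 0, 0, 0, 0],
    [4, 0, 0, 0, 0, 0, 0],
    [4, 0, 0, 0, 0, 0, 0],
    [4, 0, 0, 0, 0, 0, 0],
    [4, 0, 0, 0, 0, 0, 0],
    [4, 0, 0, 0, 0, 0, 0],
  ],
)

```text
clock: 31.7
position: [0.591, -0.0286, 0.3151]
tool_rot: [-3.142, 0.0, -0.315]
force: [0.4, 0.6, -0.3]
grip_width: 0.04
finger_force: 0.0
```

Emit:
servo_tool(
  plan=[
    [4, 0, 0, 0, 0, 0, 0],
    [4, 0, 0, 0, 0, 0, 0],
    [4, 0, 0, 0, 0, 0, 0],
    [4, 0, 0, 0, 0, 0, 0],
    [4, 0, 0, 0, 0, 0, 0],
    [4, 0, 0, 0, 0, 0, 0],
    [4, 0, 0, 0, 0, 0, 0],
    [4, 0, 0, 0, 0, 0, 0],
    [4, 0, 0, 0, 0, 0, 0],
    [4, 0, 0, 0, 0, 0, 0],
  ],
)

```text
clock: 32.7
position: [0.591, -0.0286, 0.3151]
tool_rot: [-3.142, 0.0, -0.315]
force: [-0.3, 0.1, -0.7]
grip_width: 0.0401
finger_force: 0.0
```

```bash
python3 -c "
from h import *
print(bot.job_done())"
```

```text
the job is handed in; nothing more can be done
None
```

I hung the metal tin (about 0.35 kg) on the scale hook, released it with grip forces near zero and handed the job in; the verdict wasn't returned, the camera calls ran out before I could check the hang after release, and a brief 9 N sideways push against the hook while the tin was held is the one thing I'm unsure about.

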